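# Draw a polished plate over the bench edge and lay it on the lacquering block

### The job

The polished brass escutcheon plate lying in one lane of the raised sorting bench is too thin to pick up there: touch down softly on its face and, pressing only lightly all the way (sliding it under hard pressure scratches it), draw it along its lane and up over the low metal nosing until about 30 mm of it hangs over the bench's open front edge, with the rest still resting on the bench. Then pinch the overhanging end by its two long edges, lift it off, lay it gently, flat, centred and lengthways on the cork-topped lacquering block, and let go. Leave the count wheel, hammer tail, knob and jar where they are, and never let the plate drop or go down the chute.

Things in the scene. Friction and masses are not known exactly. Their poses are not given: they have to be found in the camera images.
- bench: Fixed plywood sorting bench. The deck (18 mm thick, height varies by 12 mm) has three lanes, each 62 mm wide, along own x (x away from the robot, y left, z up) from the open front edge to a back upstand 30 mm high, bounded by beading strips 8 mm wide and high. At the left an apron leads to a galvanized chute and bin. Origin: 150 mm below the deck's top face, 100 mm behind the front edge.
- deck_front (a point): Point at the level of the deck's top face, on its straight open front edge, at the end of the middle lane; axes as the bench's. The edge runs along own y; upstand face at x = +195 mm; lane centre lines y = -70, 0, +70 mm. A metal nosing rises from nothing 20 mm behind the edge to 2.5 mm at the edge; the plate rides up it. Beading starts 8 mm behind the edge. Before and below the edge all is free.
- plate_center (a point): Centre of the brass plate: 120 mm (own x) x 46 (own y) x 3 mm, about 140 g, keyhole and two screw holes on its face. Starts lengthways in a lane, back end 3 to 13 mm from the upstand, sides too near the beading for a finger. Stiff contact: touch down at about 10 mm/s, a blow over 80 N dents it. 3 to 7 N of fingertip pressure draws it; sliding with over 12 N on the bench scratches it.
- plate_front (a point): Middle of the plate's front short edge (60 mm from the centre along the plate's -x), the end nearest the open front edge of the bench.
- block_top (a point): Centre of the top face of the fixed lacquering block: cork top 52 mm (own x) by 38 mm (own y), 104 mm above the table, on a pillar 40 x 30 mm with a foot 110 x 90 x 14 mm. The plate's ends and edges overhang it; over 40 N on it dents the plate. The plate goes lengthways along own x, either way round.
- count_wheel: Bystander: brass count wheel, 54 mm across, 3 mm thick with an 8 mm high hub, lying flat in another lane. Origin at the centre of its underside.
- hammer_tail: Bystander: steel hammer tail, about 100 mm long (along own x), 20 mm wide, 8 mm high, lying in another lane. Origin near its middle, on its underside.
- knob: Bystander: turned maple trunk-door knob, 37 mm across and 42 mm high, standing on the table. Origin at the centre of its underside.
- jar: Bystander: green glass jar with a lid, 60 mm across and 85 mm high, standing on the table. Origin at the centre of its underside.
Mind the look-alikes: they are no part of the job. There is more than one size of the part that bears plate_center; the job needs the larger. Of the things that look like the part that bears block_top, take the one that is farthest from the robot's base at the start.

How it is judged:
By the outcome, as a careful person would: the job done as asked, in the order asked, and still so for the second after the job is handed in, with the robot touching nothing.
It also fails if it takes over 64 s, if anything falls off the work surface, if the arm or the gripper's body presses on something with over 40 N, if the wrist force passes 120 N, or if a joint passes its speed limit or range.

### The arm

A 6-joint arm with a two-finger parallel gripper is mounted at the origin on the work surface. World frame = base frame: x ahead of the robot, y to its left, z up, the work surface at z = 0. Lengths are in mm, angles in rad, forces in N, time in s.
With the tool pointing down it reaches from about 350 to 850 mm from the base axis. Payload 8.1 kg.
Tool frame: the origin (TCP) lies between the finger pads; the fingertips stand ctrl.tips_ahead ahead of it and the grasp point (between the pads) lies 8 mm behind it (ctrl.tips_ahead is the distance from the TCP to the fingertips, in mm); x points along the fingers, y is the direction in which the jaws open and shut, and the axes are right-handed (so a half turn about x gives the same grasp; the last joint's range is limited). The gripper opens to 85 mm and grips with 20 to 120 N. Pads are 22 mm wide; open, the fingers measure 114 mm over their backs; the gripper's body (76 mm by 85 mm) begins 54 mm behind the grasp point. The pads swing forward as they close: fully open they stand 13 mm farther back than shut.
Start: joints at [1.214, 0.13, 1.488, -0, 1.523, -0.085], TCP at [161.057, 577.984, 242.292] pointing down, gripper open.
Joint ranges: [-2.96, 2.96], [-0.89, 2.26], [0.02, 2.5], [-1.34, 4.48], [0, 2.73], [-2.66, 2.66]. Speed limits (rad/s): [2.39, 2.39, 2.79, 3.14, 3.14, 3.14].

### API

Orientations are given as a rotation vector (axis times angle).
In Python, from bench import ctrl gives the robot as it stands.
- The arm moves only by the shell command python3 -m pendant 'ROWS'. ROWS is JSON, a list of rows, each a list of 5 numbers: the shift along the tool's x, y, z in m, then the turn about the tool's x in rad, then the closure in counts, from 0 (fully open) to 255 (shut). In form: [[dx, dy, dz, spin, grip], ...]. A call has exactly 10 rows; each row is the pose to reach, as a shift and turn from the pose commanded when the call began, along the tool's axes at that moment; what a row does not reach only later rows make up. A row lasts 1/8 s, in which the tool goes at most 62.5 mm and 10.7 degrees, less where a joint would pass 70% of its speed; a pose out of reach is approached as far as the arm can. A call with a gripper value outside its range is refused whole. The fingers move at their own pace and stop on an object; the grip force is fixed at half the most. Time passes only in rows, so rows that repeat a pose let the fingers close, or fill a call up. It gives the time, the measured TCP pose, the force and the opening at its end, in the units of the state.
- ctrl.state(): the state, without advancing time (a new reading comes with each control period).
- ctrl.get_image(name): name is "scene" or "side" or "wrist"; returns a dict with "image" (480x640x3 uint8, red, green, blue), "depth" (480x640 float32, mm along the optical axis (not along the pixel's ray), 0 where there is no reading), "K" (3x3 intrinsics, pixels), "rvec" (rotation vector, rad) and "tvec" (3), from world to camera coordinates, as OpenCV has them. Camera axes: x right, y down, z forward; pixel columns grow to the right and rows downward; lengths in mm; the calibration is good to about 2 mm. A picture is of the moment at which its call begins.
- ctrl.hand_in(): hands the job in, once; it reports no verdict.
Trained networks look in a picture, given as the dict that the camera call returned (one of the last four; its "shot" number tells which), for a name from the list of things; names that differ only in an ending like _2 or _b are one class to them, and where a whole thing is asked for, a point or a joint stands for the part that bears it (a point fixed in the world has none). Each returns a list of dicts, best first, with "score" (0 to 1); they miss things now and then, are a little off and sometimes report something else, mostly with a low value. They report only what shows in the picture. A call takes as long as a camera call. They do not tell look-alikes from the thing itself.
- ctrl.search_frame(picture, thing): "bbox" ([left, top, right, bottom] in pixels, round what is visible of it).
The state is a dict: "t": time; "joint_pos": joint angles; "joint_velocities": joint speeds; "joint_efforts": joint torques, N m; "position": TCP position; "eef_rot": TCP orientation; "force": force on the tool from outside, world axes, zero at the start; "wrist_torque": the same for the moment, N m; "grip_width": opening from 0.0 (shut) to 1.0 (fully open).
Only numpy, scipy, OpenCV 4.12 (cv2) and the standard library are available. Lean on these libraries where they do the work, as an engineer would, in place of code of your own. Each camera call takes 0.05 s, during which the arm holds its last target.

## Working session

There is one attempt and no reset: what is moved stays moved. The work goes in short steps, Python scripts to look and compute and a shell command to move; the robot and the scene stay as the last step left them, time stands still between calls to the robot, and variables do not carry over. Pictures are saved under pics/ and viewed, and the job is handed in when it is done.

```bash
ls; mkdir -p pics; cat > h.py <<'E'
import numpy as np, cv2
from bench import ctrl
from scipy.spatial.transform import Rotation as R
def shot(n,fn=None):
    p=ctrl.get_image(n)
    if fn: cv2.imwrite('pics/'+fn,p['image'][:,:,::-1])
    return p
def world(p,u,v,d=None):
    d=p['depth'][int(round(v)),int(round(u))] if d is None else d
    K=np.array(p['K']);M=R.from_rotvec(np.array(p['rvec']).ravel()).as_matrix()
    c=np.array([(u-K[0,2])/K[0,0]*d,(v-K[1,2])/K[1,1]*d,d])
    return M.T@(c-np.array(p['tvec']).ravel())
def cloud(p):
    K=np.array(p['K']);M=R.from_rotvec(np.array(p['rvec']).ravel()).as_matrix()
    v,u=np.mgrid[0:480,0:640];d=p['depth']
    c=np.stack([(u-K[0,2])/K[0,0]*d,(v-K[1,2])/K[1,1]*d,d],-1)
    w=(c-np.array(p['tvec']).ravel())@M
    w[d==0]=np.nan
    return w
def proj(p,P):
    r,_=cv2.projectPoints(np.array(P,float).reshape(-1,1,3),np.array(p['rvec']),np.array(p['tvec']),np.array(p['K']),None)
    return r.reshape(-1,2)
E
python3 - <<'E'
from h import *
print(ctrl.state(), ctrl.tips_ahead)
for n in ['scene','side','wrist']:
    p=shot(n,n+'0.png')
    np.save(n+'0.npy',cloud(p))
    for t in ['bench','plate_center','block_top','count_wheel','hammer_tail','knob','jar']:
        for r in ctrl.search_frame(p,t):
            b=r['bbox'];print(n,t,np.round(b),round(r['score'],2),np.round(world(p,(b[0]+b[2])/2,(b[1]+b[3])/2)))
E
```

```text
pics
{'t': 0.0, 'joint_pos': array([ 1.21360451e+00,  1.31162530e-01,  1.48926922e+00, -1.22824481e-05,
        1.52299424e+00, -8.53861430e-02]), 'joint_velocities': array([ 5.55971957e-04,  5.88302136e-04, -1.02661754e-03, -1.31520686e-03,
        3.20684927e-05,  1.06388805e-03]), 'joint_efforts': array([ 2.65430208e-04, -5.69394457e+01, -5.00561321e+01, -2.21097525e-04,
        1.42069199e-02,  2.69623496e-05]), 'position': array([160.87387854, 577.48788232, 241.24911632]), 'eef_rot': array([ 0.21195732,  1.56063618, -0.21477839]), 'force': array([-0.48495867,  1.12749126,  0.24129413]), 'wrist_torque': array([0.0173643 , 0.03420778, 0.00068501]), 'grip_width': 0.9980118937704185} 11.0
scene bench [306. 132. 488. 338.] 0.71 [623. -69. 162.]
scene plate_center [290. 336. 347. 371.] 0.83 [ 575. -211.   -0.]
scene plate_center [350. 217. 431. 251.] 0.71 [613. -72. 163.]
scene plate_center [327. 387. 353. 422.] 0.19 [ 668. -301.   37.]
scene block_top [128. 318. 228. 417.] 0.97 [ 454. -384.   54.]
scene block_top [194. 244. 270. 325.] 0.95 [ 397. -202.   49.]
scene count_wheel [405. 
[... 171 characters left out ...]
8. 404. 327. 479.] 0.8 [ 676. -401.   81.]
side bench [242.  99. 407. 278.] 0.57 [556.   8. 159.]
side plate_center [327. 192. 394. 219.] 0.86 [ 356. -818.  922.]
side plate_center [350. 299. 372. 337.] 0.61 [ 577. -213.    1.]
side block_top [225. 283. 289. 346.] 0.8 [ 374. -198.   57.]
side block_top [269. 366. 345. 440.] 0.75 [ 431. -386.   40.]
side count_wheel [320. 159. 347. 174.] 0.72 [589.  67. 162.]
side count_wheel [333. 193. 390. 222.] 0.53 [611. -68. 162.]
side hammer_tail [320. 176. 372. 191.] 0.74 [600.   6. 165.]
side knob [242.  98. 407. 278.] 0.74 [556.   8. 159.]
side knob [405. 321. 427. 345.] 0.64 [ 657. -297.   42.]
side jar [412. 347. 452. 396.] 0.59 [ 642. -401.   87.]
```

View pics/scene0.png

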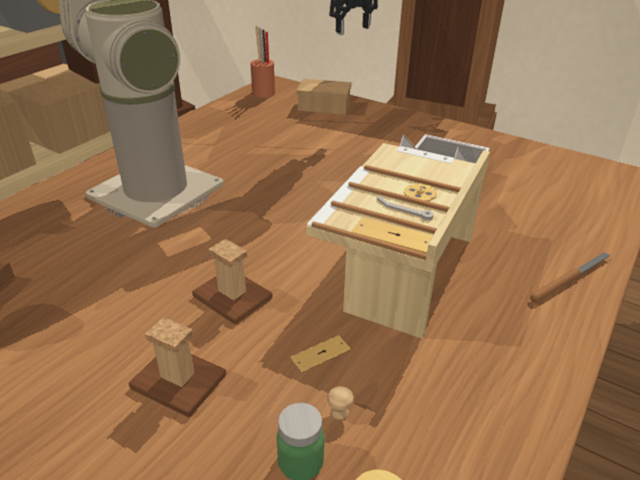

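View pics/side0.png

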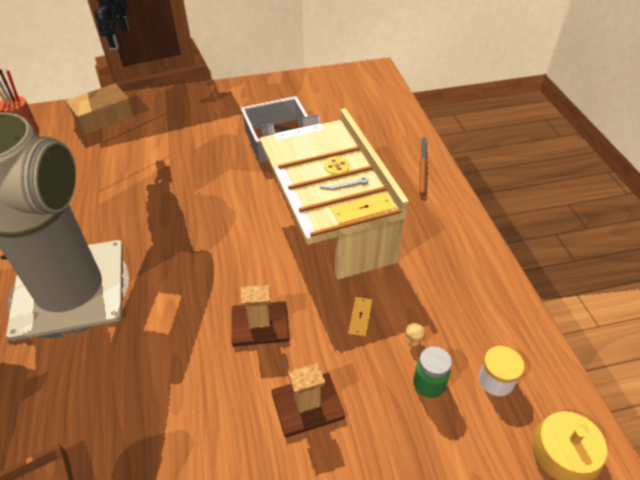

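```bash
python3 - <<'E'
from h import *
w=np.load('scene00.npy') if 0 else np.load('scene0.npy'); s=np.load('side0.npy')
for n,w in (('scene',w),('side',s)):
    m=(w[...,2]>140)&(w[...,2]<200)&(w[...,0]>450)&(w[...,0]<760)&(abs(w[...,1])<300)
    q=w[m];print(n,q.min(0),q.max(0),len(q))
    print(np.histogram(q[:,2],bins=np.arange(140,202,2)))
    # blocks
    m=(w[...,2]>95)&(w[...,2]<115)&(w[...,1]<-130)&(w[...,0]<520)
    q=w[m]
    for sel in (q[q[:,1]>-290],q[q[:,1]<-290]):
        if len(sel)>5:
            print('block',sel.mean(0),len(sel)); 
            r=cv2.minAreaRect(sel[:,:2].astype(np.float32));print(r)
E
```

```text
scene [ 452.34942532 -123.93122515  140.00687918] [695.73954246 280.0277824  190.63301989] 14144
(array([  79,  175,  183,  171,  178,  174,  184,  230, 2184, 4213, 2245,
       1029,  963,  830,   88,   61,   42,   52,   46,   57,   47,   41,
         51,  322,  479,   20,    0,    0,    0,    0]), array([140, 142, 144, 146, 148, 150, 152, 154, 156, 158, 160, 162, 164,
       166, 168, 170, 172, 174, 176, 178, 180, 182, 184, 186, 188, 190,
       192, 194, 196, 198, 200]))
block [ 380.95115064 -189.26852993  102.54892152] 598
((378.4156799316406, -186.3675079345703), (39.98524475097656, 55.54941177368164), 83.72574615478516)
block [ 436.8043542  -375.95231697  102.84515996] 952
((433.9828186035156, -374.1744384765625), (54.392635345458984, 39.79678726196289), 5.887364864349365)
side [ 451.61034435 -121.10338985  140.11751159] [694.83407881 290.04840987 193.78685549] 11963
(array([  34,   77,  110,  103,  100,  102,  117,  181, 1117, 3239, 2596,
       1286,  718,  758,  313,   77,   66,   44,   62,   60,   49,   60,
         56,  175,  288,  155,   20,    0,    0,    0]), array([140, 142, 144, 146, 148, 150, 152, 154, 156, 158, 160, 162, 164,
       166, 168, 170, 172, 174, 176, 178, 180, 182, 184, 186, 188, 190,
       192, 194, 196, 198, 200]))
block [ 376.63899152 -185.89267521  103.79788001] 544
((376.6366271972656, -183.50929260253906), (41.98603439331055, 52.6632080078125), 84.22803497314453)
block [ 432.34827527 -372.97091523  103.88496311] 742
((432.5792236328125, -371.0602111816406), (52.6568717956543, 40.37564468383789), 4.043432235717773)
```

```bash
cat >> h.py <<'E'
def goto(P,yaw):
    """yaw: world angle of tool y axis (mod pi). prints tool-frame shift (m) + spin"""
    s=ctrl.state();M=R.from_rotvec(s['eef_rot']).as_matrix()
    d=M.T@(np.array(P)-s['position'])/1000
    y=M[:,1];cur=np.arctan2(y[1],y[0])
    dl=(yaw-cur+np.pi/2)%np.pi-np.pi/2   # world yaw change
    print('tool x',M[:,0].round(3),'y',M[:,1].round(3),'z',M[:,2].round(3),'j6',s['joint_pos'][5].round(3),'j1',s['joint_pos'][0].round(3))
    print('pos',s['position'].round(1),'shift',d.round(4),'spin',(-dl).round(4),'F',s['force'].round(1),'t',s['t'],'w',round(s['grip_width'],3))
E
python3 - <<'E'
from h import *
im=[]
for n in ('scene','side'):
    w=np.load(n+'0.npy'); q=w.reshape(-1,3)
    m=(q[:,2]>185)&(q[:,2]<195)&(q[:,0]>600)&(q[:,0]<760)&(abs(q[:,1])<200)
    r=cv2.minAreaRect(q[m][:,:2].astype(np.float32));print(n,'upstand',r,np.median(q[m][:,2]))
    # deck
    m=(q[:,2]>150)&(q[:,2]<172)&(q[:,0]>450)&(q[:,0]<720)&(q[:,1]>-130)&(q[:,1]<110)
    d=q[m]; r=cv2.minAreaRect(d[:,:2].astype(np.float32));print('deck',r,cv2.boxPoints(r).round(),np.median(d[:,2]))
a=cv2.imread('pics/scene0.png')[120:345,290:500];b=cv2.imread('pics/side0.png')[90:285,230:420]
a=cv2.resize(a,None,fx=2.6,fy=2.6,interpolation=3)[:560,:400*2];cv2.imwrite('pics/c1.png',a)
goto([560,-70,240],np.pi/2)
E
```

```text
scene upstand ((672.0843505859375, 49.78440856933594), (12.657257080078125, 302.6965026855469), 6.687777996063232) 188.2040426119577
deck ((579.3627319335938, 3.675445556640625), (209.5102081298828, 234.22183227539062), 6.2733635902404785) [[ 462.  109.]
 [ 488. -124.]
 [ 696. -101.]
 [ 671.  132.]] 160.20729091262604
side upstand ((671.5986938476562, 51.078819274902344), (14.934966087341309, 299.90875244140625), 6.417308330535889) 188.87063918596795
deck ((578.562744140625, 5.399421691894531), (208.04563903808594, 232.58645629882812), 6.591850757598877) [[ 462.  109.]
 [ 489. -122.]
 [ 695.  -98.]
 [ 669.  133.]] 160.7935247756259
tool x [ 0. -0. -1.] y [ 0.268  0.963 -0.   ] z [ 0.963 -0.268  0.   ] j6 -0.085 j1 1.214
pos [161.  578.  242.3] shift [ 0.0023 -0.5171  0.5582] spin -0.2718 F [0.1 0.2 0.5] t 1.2 w 1.0
```

View pics/c1.png

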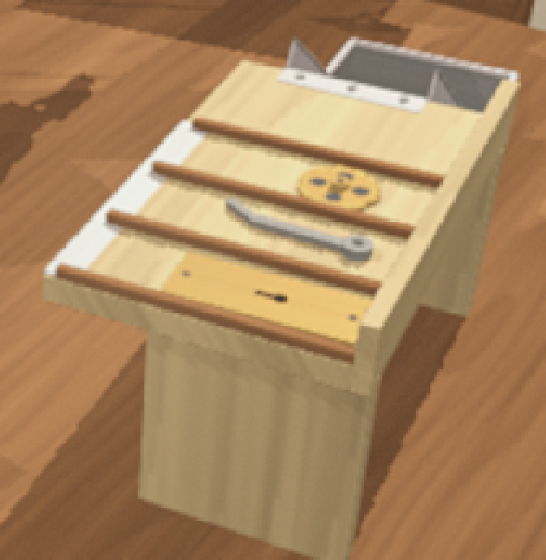

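View pics/wrist0.png

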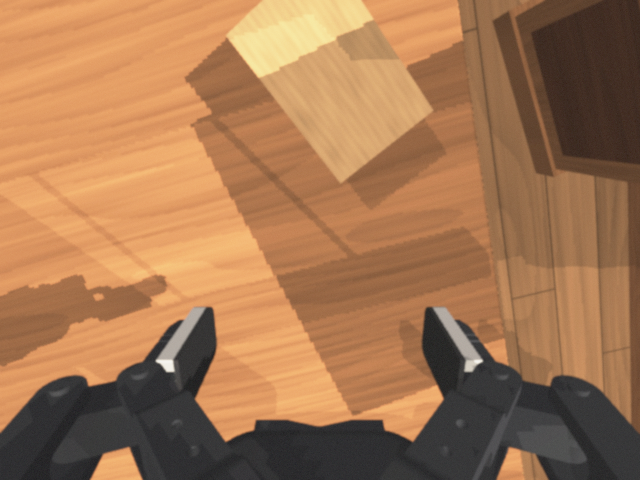

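```bash
python3 - <<'E'
from h import *
goto([520,-75,310],np.radians(96.5))
E
```

```text
tool x [ 0. -0. -1.] y [ 0.268  0.963 -0.   ] z [ 0.963 -0.268  0.   ] j6 -0.085 j1 1.214
pos [161.  578.  242.3] shift [-0.0677 -0.5327  0.5211] spin -0.3852 F [0.1 0.2 0.5] t 1.2 w 1.0
```

```bash
python3 -m pendant '[[-0.03,-0.03,0.03,-0.03,255],[-0.068,-0.07,0.07,-0.06,255],[-0.068,-0.11,0.11,-0.10,255],[-0.068,-0.15,0.15,-0.14,255],[-0.068,-0.19,0.19,-0.18,255],[-0.068,-0.23,0.23,-0.2,255],[-0.068,-0.27,0.27,-0.24,255],[-0.068,-0.31,0.31,-0.28,255],[-0.068,-0.35,0.345,-0.32,255],[-0.068,-0.39,0.38,-0.36,255]]'
python3 - <<'E'
from h import *
goto([520,-75,310],np.radians(96.5))
E
```

```text
t: 2.45
position: [423.0, 98.6, 310.6]
eef_rot: [-0.07, 1.569, 0.07]
force: [1.1, -1.0, 0.2]
grip_width: -0.003
tool x [ 0.001  0.    -1.   ] y [-0.089  0.996  0.   ] z [0.996 0.089 0.001] j6 -1.549 j1 0.111
pos [423.   98.6 310.6] shift [ 0.0007 -0.1815  0.0812] spin -0.0241 F [ 1.1 -1.   0.2] t 2.45 w -0.003
```

```bash
python3 -m pendant '[[0,-0.04,0.02,-0.01,255],[0,-0.08,0.04,-0.02,255],[0,-0.12,0.06,-0.024,255],[0,-0.16,0.08,-0.024,255],[0,-0.18,0.081,-0.024,255],[0,-0.1815,0.081,-0.024,255],[0,-0.1815,0.081,-0.024,255],[0,-0.1815,0.081,-0.024,255],[0,-0.1815,0.081,-0.024,255],[0,-0.1815,0.081,-0.024,255]]'
python3 - <<'E'
from h import *
p=shot('wrist','w1.png');np.save('w1.npy',cloud(p))
for t in ['plate_center','bench']:
    for r in ctrl.search_frame(p,t):
        b=r['bbox'];print(t,np.round(b),round(r['score'],2),np.round(world(p,(b[0]+b[2])/2,(b[1]+b[3])/2)))
goto([520,-75,310],np.radians(96.5))
E
```

```text
t: 3.7
position: [519.0, -72.9, 310.4]
eef_rot: [-0.089, 1.569, 0.089]
force: [0.2, 0.3, 0.5]
grip_width: 0.004
plate_center [285. 266. 343. 304.] 0.9 [570. -71. 161.]
plate_center [172. 200. 245. 256.] 0.66 [ 579. -208.    0.]
bench [265. 182. 640. 424.] 0.82 [574.  52. 158.]
bench [438. 300. 504. 354.] 0.41 [591.  70. 166.]
tool x [ 0.  0. -1.] y [-0.112  0.994  0.   ] z [0.994 0.112 0.   ] j6 -1.921 j1 -0.238
pos [519.1 -73.2 310.3] shift [ 0.0003 -0.0019  0.0007] spin -0.001 F [ 0.3  0.9 -0.3] t 3.85 w -0.0
```

View pics/w1.png

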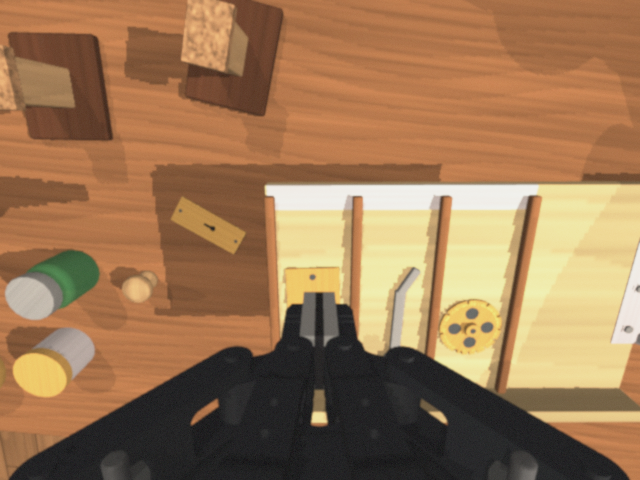

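```bash
python3 - <<'E'
from h import *
i=cv2.imread('pics/w1.png')[160:340,240:400];cv2.imwrite('pics/c2.png',cv2.resize(i,None,fx=3.3,fy=3.3,interpolation=2))
w=np.load('w1.npy')
for u,v in [(300,290),(330,290),(320,240),(320,190),(320,186),(400,190),(300,188),(286,268),(339,268),(312,268)]:
    print(u,v,w[v,u].round(1))
M=R.from_rotvec([0,0,np.radians(6.5)]).as_matrix()
q=w.reshape(-1,3)@M   # bench-aligned
q=q[(q[:,2]>150)&(q[:,2]<175)&(w.reshape(-1,3)[:,1]>-130)&(w.reshape(-1,3)[:,1]<110)&(w.reshape(-1,3)[:,0]<600)]
for y in range(-180,40,10):
    s=q[abs(q[:,1]-y)<5]
    if len(s): print(y,s[:,0].min().round(1))
E
```

```text
300 290 [575.4 -82.1 160.6]
330 290 [572.  -56.5 161.9]
320 240 [529.3 -70.  158.4]
320 190 [487.7 -74.7 159.5]
320 186 [484.5 -75.1 159.9]
400 190 [480.6 -11.8 159.4]
300 188 [487.7 -90.5 160.7]
286 268 [557.6 -96.  157.7]
339 268 [552.3 -51.1 158.4]
312 268 [554.2 -74.  160.1]
-170 472.1
-160 472.1
-150 472.0
-140 472.0
-130 472.1
-120 472.0
-110 472.0
-100 472.2
-90 472.0
-80 472.2
-70 472.1
-60 472.2
-50 472.1
-40 472.0
-30 472.2
-20 472.1
-10 472.2
0 472.1
10 472.1
20 472.1
30 472.0
```

View pics/c2.png

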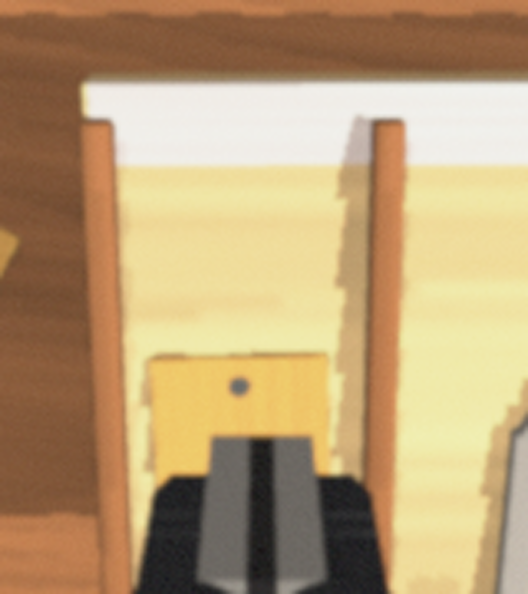

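```bash
python3 - <<'E'
from h import *
p=ctrl.get_image('wrist')
M=R.from_rotvec([0,0,np.radians(6.5)]).as_matrix()
K=np.array(p['K']);Rm=R.from_rotvec(np.array(p['rvec']).ravel()).as_matrix();t=np.array(p['tvec']).ravel();C=-Rm.T@t
def atz(u,v,z):
    d=Rm.T@np.linalg.inv(K)@np.array([u,v,1.]);P=C+d*(z-C[2])/d[2];return P, P@M
print('cam',C)
for n,u,v,z in [('pl',284.8,267.6,162),('pr',339.4,267.6,162),('hole',312.3,277,162),('edge',330,184.2,161),('nosing back',320,209.5,158.5),('beadL in',275,209,158.5),('beadR in',353,205,166),('bead2out',363,205,166)]:
    a,b=atz(u,v,z);print(n,a.round(1),b.round(1))
s=np.load('scene0.npy').reshape(-1,3);w=np.load('w1.npy').reshape(-1,3)
for c in (s,w):
  b=c@M
  for y0,y1,x0,x1 in [(-155,-120,500,540),(-85,-55,500,600),(-135,-115,565,650)]:
    m=(b[:,1]>y0)&(b[:,1]<y1)&(b[:,0]>x0)&(b[:,0]<x1)&(b[:,2]>150)&(b[:,2]<172);print(m.sum(),np.median(b[m][:,2]).round(2))
print(ctrl.state()['position'])
E
```

```text
cam [440.19355894 -81.18077154 441.31150076]
pl [555.6 -97.1 162. ] [ 541.  -159.4  162. ]
pr [550.5 -51.5 162. ] [ 541.1 -113.5  162. ]
hole [561.5 -73.2 162. ] [ 549.6 -136.3  162. ]
edge [482.  -67.8 161. ] [ 471.2 -121.9  161. ]
nosing back [503.5 -73.2 158.5] [ 492.  -129.7  158.5]
beadL in [ 507.2 -109.3  158.5] [ 491.5 -166.1  158.5]
beadR in [495.4 -48.1 166. ] [ 486.8 -103.9  166. ]
bead2out [494.5 -40.4 166. ] [486.8 -96.1 166. ]
299 158.36
642 158.72
395 161.32
1932 157.84
3836 158.01
22 160.76
[519.06737671 -73.29259182 310.31370937]
```

```bash
python3 - <<'E'
from h import *
M=R.from_rotvec([0,0,np.radians(6.5)]).as_matrix()
P=M@np.array([619,-136,178.]);print(P)
goto(P,np.radians(96.5))
E
```

```text
[630.41661574 -65.05298305 178.        ]
tool x [ 0. -0. -1.] y [-0.112  0.994 -0.   ] z [0.994 0.112 0.   ] j6 -1.921 j1 -0.238
pos [519.1 -73.3 310.3] shift [ 0.1323 -0.0043  0.1116] spin -0.0011 F [0.4 0.1 1.5] t 3.9 w 0.0
```

```bash
python3 -m pendant '[[0,-0.002,0.045,0,255],[0.03,-0.004,0.09,0,255],[0.06,-0.004,0.112,-0.001,255],[0.09,-0.004,0.112,-0.001,255],[0.112,-0.004,0.112,-0.001,255],[0.122,-0.004,0.112,-0.001,255],[0.127,-0.004,0.112,-0.001,255],[0.130,-0.004,0.112,-0.001,255],[0.132,-0.004,0.112,-0.001,255],[0.132,-0.004,0.112,-0.001,255]]'
python3 - <<'E'
from h import *
p=shot('side','s1.png')
i=p['image'][120:260,260:440,::-1];cv2.imwrite('pics/c3.png',cv2.resize(i,None,fx=4,fy=4,interpolation=2))
for k in range(3): print(ctrl.state()['position'],ctrl.state()['force'])
E
```

```text
t: 5.15
position: [631.0, -64.9, 178.8]
eef_rot: [-0.089, 1.568, 0.089]
force: [-0.0, -0.1, 0.9]
grip_width: 0.001
[631.06860272 -64.86577143 178.84880161] [0.01364036 1.32004479 0.76478809]
[631.06860272 -64.86577143 178.84880161] [0.01364036 1.32004479 0.76478809]
[631.06860272 -64.86577143 178.84880161] [0.01364036 1.32004479 0.76478809]
```

View pics/c3.png

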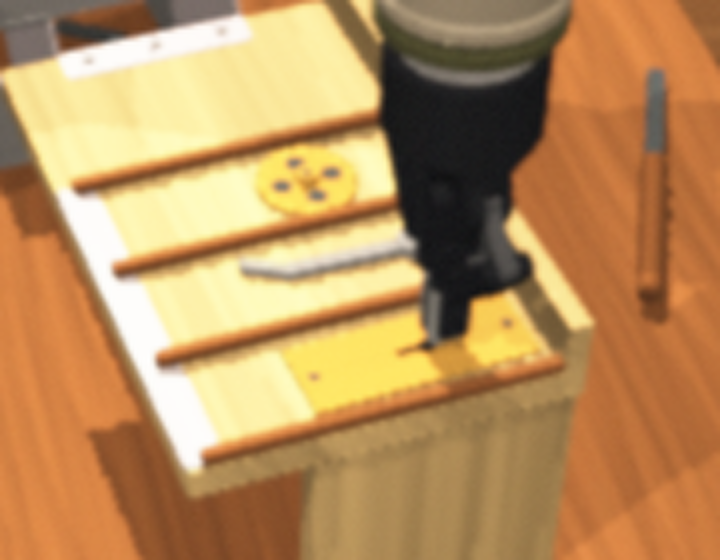

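```bash
python3 -m pendant '[[0.001,0,0,0,255],[0.002,0,0,0,255],[0.003,0,0,0,255],[0.004,0,0,0,255],[0.005,0,0,0,255],[0.005,0,0,0,255],[0.005,0,0,0,255],[0.005,0,0,0,255],[0.005,0,0,0,255],[0.005,0,0,0,255]]'
python3 -m pendant '[[0.0005,0,0,0,255],[0.001,0,0,0,255],[0.001,0,0,0,255],[0.001,0,0,0,255],[0.001,0,0,0,255],[0.001,0,0,0,255],[0.001,0,0,0,255],[0.001,0,0,0,255],[0.001,0,0,0,255],[0.001,0,0,0,255]]'
```

```text
t: 6.45
position: [630.8, -64.8, 173.3]
eef_rot: [-0.089, 1.569, 0.089]
force: [-1.0, -0.3, -0.1]
grip_width: 0.001
t: 7.7
position: [630.9, -64.8, 172.5]
eef_rot: [-0.089, 1.569, 0.089]
force: [-1.2, 0.8, 5.1]
grip_width: -0.002
```

```bash
python3 -m pendant '[[0,0,0,0,255],[0,0,-0.0005,0,255],[0,0,-0.0015,0,255],[0,0,-0.003,0,255],[0,0,-0.0045,0,255],[0,0,-0.006,0,255],[0,0,-0.0075,0,255],[0,0,-0.009,0,255],[0,0,-0.0095,0,255],[0,0,-0.010,0,255]]'
python3 - <<'E'
from h import *
p=shot('side','s2.png')
i=p['image'][120:260,260:440,::-1];cv2.imwrite('pics/c4.png',cv2.resize(i,None,fx=4,fy=4,interpolation=2))
E
```

```text
t: 8.95
position: [620.9, -66.0, 172.5]
eef_rot: [-0.089, 1.569, 0.089]
force: [1.9, 0.9, 5.5]
grip_width: 0.005
```

View pics/c4.png

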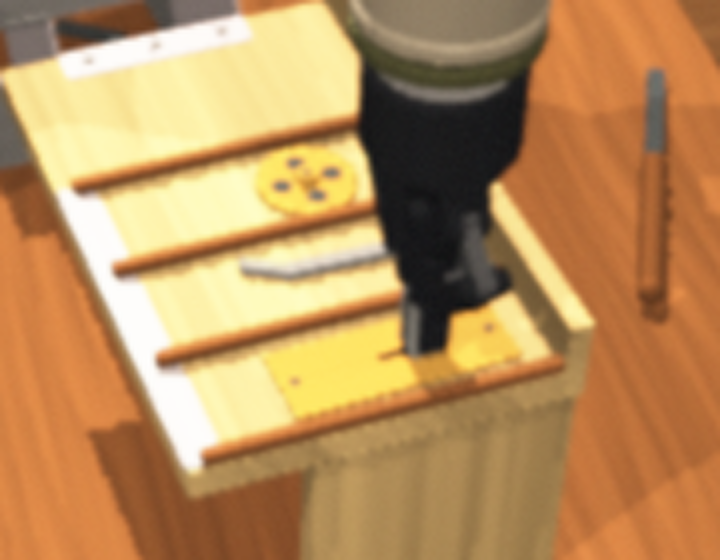

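```bash
python3 -m pendant '[[0,0,-0.001,0,255],[0,0,-0.003,0,255],[0,0,-0.0055,0,255],[0,0,-0.008,0,255],[0,0,-0.0105,0,255],[0,0,-0.013,0,255],[0,0,-0.0155,0,255],[0,0,-0.018,0,255],[0,0,-0.0195,0,255],[0,0,-0.020,0,255]]'
```

```text
t: 10.25
position: [601.0, -68.3, 172.4]
eef_rot: [-0.089, 1.569, 0.089]
force: [2.5, 0.1, 4.4]
grip_width: -0.002
```

```bash
python3 -m pendant '[[0,0,-0.001,0,255],[0,0,-0.003,0,255],[0,0,-0.0055,0,255],[0,0,-0.008,0,255],[0,0,-0.0105,0,255],[0,0,-0.013,0,255],[0,0,-0.0145,0,255],[0,0,-0.016,0,255],[0,0,-0.0165,0,255],[0,0,-0.017,0,255]]'
python3 - <<'E'
from h import *
p=shot('wrist','w2.png')
i=p['image'][130:340,220:420,::-1];cv2.imwrite('pics/c5.png',cv2.resize(i,None,fx=2.8,fy=2.8,interpolation=2))
p=ctrl.get_image('side')
i=p['image'][120:260,260:440,::-1];cv2.imwrite('pics/c6.png',cv2.resize(i,None,fx=4,fy=4,interpolation=2))
s=ctrl.state();print(s['position'],s['force'],s['wrist_torque'])
E
```

```text
t: 11.5
position: [584.2, -70.1, 172.5]
eef_rot: [-0.089, 1.569, 0.089]
force: [2.1, -0.5, 4.7]
grip_width: -0.004
[584.10054756 -70.17069153 172.45132485] [1.20270432 0.09546144 4.94164887] [ 0.02730225 -0.26882651  0.02822702]
```

View pics/c5.png

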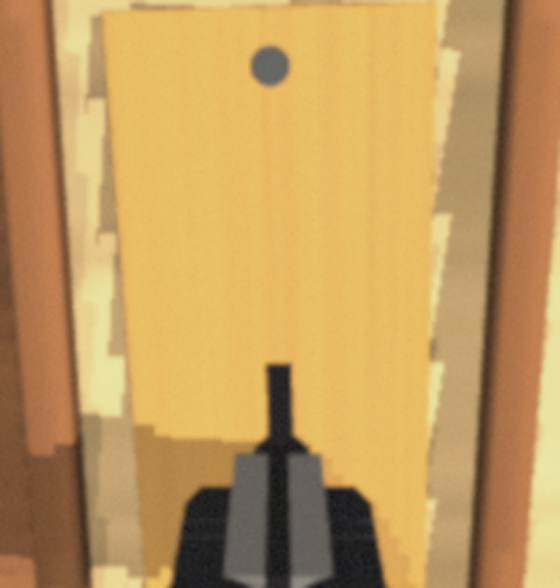

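View pics/c6.png

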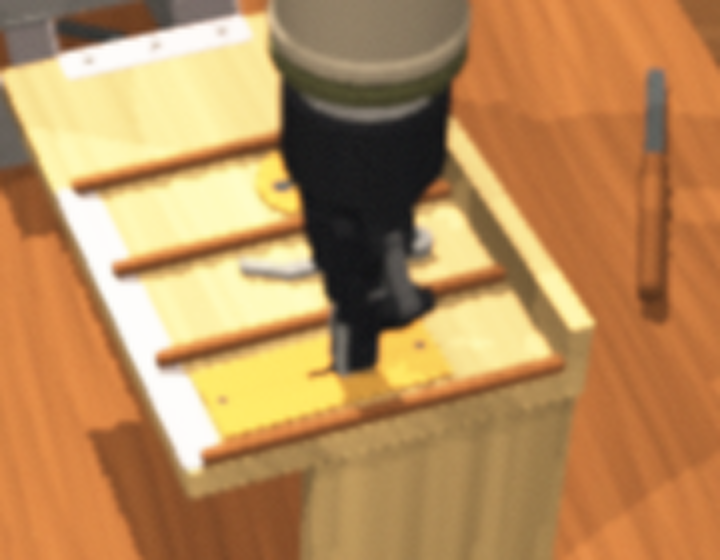

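```bash
python3 -m pendant '[[0,0,-0.0005,0,255],[0,0,-0.0015,0,255],[0,0,-0.003,0,255],[-0.0001,0,-0.0045,0,255],[-0.0002,0,-0.006,0,255],[-0.0003,0,-0.0075,0,255],[-0.0004,0,-0.009,0,255],[-0.0004,0,-0.0095,0,255],[-0.0004,0,-0.010,0,255],[-0.0004,0,-0.010,0,255]]'
```

```text
t: 12.85
position: [574.1, -71.3, 172.7]
eef_rot: [-0.089, 1.569, 0.089]
force: [1.5, 0.7, 5.5]
grip_width: 0.001
```

```bash
python3 -m pendant '[[0,0,-0.0005,0,255],[-0.0001,0,-0.0015,0,255],[-0.0002,0,-0.003,0,255],[-0.0003,0,-0.0045,0,255],[-0.0004,0,-0.006,0,255],[-0.0005,0,-0.0075,0,255],[-0.0006,0,-0.009,0,255],[-0.0006,0,-0.0095,0,255],[-0.0006,0,-0.010,0,255],[-0.0006,0,-0.010,0,255]]'
```

```text
t: 14.1
position: [564.2, -72.4, 173.3]
eef_rot: [-0.089, 1.569, 0.089]
force: [0.6, -0.4, 5.1]
grip_width: 0.002
```

```bash
python3 - <<'E'
from h import *
p=shot('wrist','w3.png')
i=p['image'][50:340,200:440,::-1];cv2.imwrite('pics/c7.png',cv2.resize(i,None,fx=2,fy=2,interpolation=2))
s=ctrl.state();print(s['position'],s['force'],s['wrist_torque'])
E
```

```text
[564.17538956 -72.3836541  173.26238434] [1.91193827 0.75706583 4.258253  ] [ 0.00899701 -0.09124749  0.03355638]
```

View pics/c7.png

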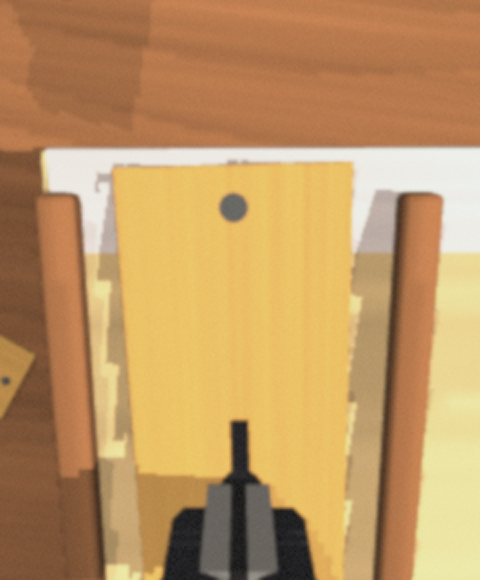

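```bash
python3 -m pendant '[[-0.0001,0,-0.001,0,255],[-0.0001,0,-0.003,0,255],[-0.0002,0,-0.005,0,255],[-0.0002,0,-0.007,0,255],[-0.0002,0,-0.009,0,255],[-0.0003,0,-0.011,0,255],[-0.0003,0,-0.013,0,255],[-0.0003,0,-0.015,0,255],[-0.0003,0,-0.0155,0,255],[-0.0003,0,-0.016,0,255]]'
```

```text
t: 15.4
position: [548.3, -74.2, 173.6]
eef_rot: [-0.089, 1.569, 0.089]
force: [1.1, -0.1, 3.2]
grip_width: 0.0
```

```bash
python3 -m pendant '[[0.0001,0,0,0,255],[0.0001,0,-0.0015,0,255],[0.0001,0,-0.003,0,255],[0.0001,0,-0.0045,0,255],[0.0001,0,-0.006,0,255],[0.0001,0,-0.0075,0,255],[0.0001,0,-0.009,0,255],[0.0001,0,-0.0105,0,255],[0.0001,0,-0.0115,0,255],[0.0001,0,-0.012,0,255]]'
python3 - <<'E'
from h import *
p=shot('wrist','w4.png')
i=p['image'][30:340,200:440,::-1];cv2.imwrite('pics/c8.png',cv2.resize(i,None,fx=1.9,fy=1.9,interpolation=2))
s=ctrl.state();print(s['position'],s['force'],s['wrist_torque'])
M=R.from_rotvec([0,0,np.radians(6.5)]).as_matrix();print(s['position']@M)
E
```

```text
t: 16.65
position: [536.5, -75.6, 173.7]
eef_rot: [-0.089, 1.569, 0.089]
force: [2.0, 0.2, 5.8]
grip_width: -0.001
[536.44998391 -75.56506908 173.62018451] [1.83286908 0.13477471 5.31120532] [ 0.06204114 -0.25034237  0.04460365]
[ 524.44739733 -135.80718812  173.62018451]
```

View pics/c8.png

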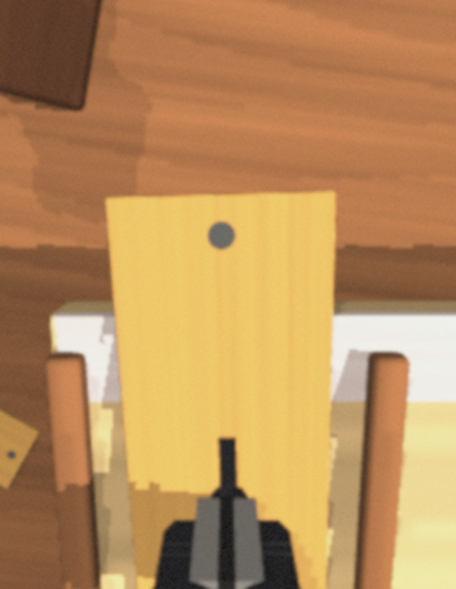

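```bash
cat >> h.py <<'E'
def atz(p,u,v,z,yaw=6.5):
    K=np.array(p['K']);Rm=R.from_rotvec(np.array(p['rvec']).ravel()).as_matrix();t=np.array(p['tvec']).ravel();C=-Rm.T@t
    d=Rm.T@np.linalg.inv(K)@np.array([u,v,1.]);P=C+d*(z-C[2])/d[2];return P, P@R.from_rotvec([0,0,np.radians(yaw)]).as_matrix()
E
python3 - <<'E'
from h import *
p=ctrl.get_image('wrist')
for n,u,v,z in [('fl',255.8,134.2,164.3),('fr',376.3,131,164.3),('edge',400,195,160.7),('edge',400,191,160.7),('L@',262,200,163.7),('R@',373,200,163.7),('L2',268,280,162.5),('R2',374,280,162.5),('hole',316.5,153.8,164.3)]:
    a,b=atz(p,u,v,z);print(n,a.round(1),b.round(1))
E
```

```text
fl [ 463.  -106.9  164.3] [ 447.9 -158.6  164.3]
fr [456.8 -62.  164.3] [ 446.8 -113.3  164.3]
edge [480.2 -47.9 160.7] [ 471.7 -102.   160.7]
edge [478.6 -48.2 160.7] [ 470.1 -102.1  160.7]
L@ [ 487.9 -103.   163.7] [ 473.1 -157.6  163.7]
R@ [482.9 -59.  163.7] [ 473.1 -113.3  163.7]
L2 [522.8 -98.4 162.5] [ 508.3 -157.   162.5]
R2 [517.7 -52.9 162.5] [ 508.4 -111.1  162.5]
hole [467.6 -83.4 164.3] [ 455.1 -135.8  164.3]
```

```bash
python3 -m pendant '[[0,0,-0.0005,0,255],[0,0,-0.0015,0,255],[0,0,-0.0025,0,255],[0,0,-0.0035,0,255],[0,0,-0.0045,0,255],[0,0,-0.0055,0,255],[0,0,-0.006,0,255],[0,0,-0.006,0,255],[0,0,-0.006,0,255],[0,0,-0.006,0,255]]'
python3 - <<'E'
from h import *
p=shot('wrist','w5.png')
i=p['image'][30:340,200:440,::-1];cv2.imwrite('pics/c9.png',cv2.resize(i,None,fx=1.9,fy=1.9,interpolation=2))
s=ctrl.state();print(s['position'],s['force'],s['wrist_torque'])
E
```

```text
t: 18.0
position: [530.6, -76.2, 173.7]
eef_rot: [-0.089, 1.569, 0.089]
force: [1.1, 0.6, 5.7]
grip_width: 0.004
[530.57232949 -76.23618124 173.69163555] [0.21693724 0.90478432 5.7721772 ] [ 0.04996154 -0.19656365 -0.03141112]
```

View pics/c9.png

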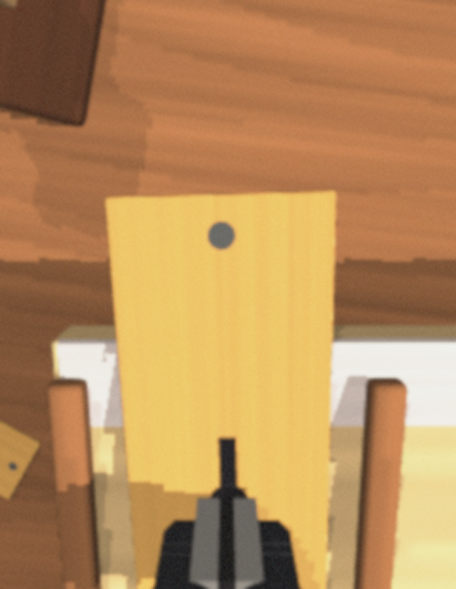

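```bash
python3 -m pendant '[[-0.0015,0,0,0,255],[-0.006,0,0,0,255],[-0.015,0,0,0,255],[-0.030,0,-0.01,0,255],[-0.045,0,-0.03,0,200],[-0.055,0,-0.05,0,90],[-0.056,0,-0.06,0,0],[-0.056,0,-0.0625,0,0],[-0.056,0,-0.0625,0,0],[-0.056,0,-0.0625,0,0]]'
python3 - <<'E'
from h import *
p=shot('wrist','w6.png');np.save('w6.npy',cloud(p))
print(ctrl.tips_ahead)
goto(R.from_rotvec([0,0,np.radians(6.5)]).as_matrix()@np.array([456,-135.8,200]),np.radians(97.7))
q=ctrl.get_image('side')
i=q['image'][120:260,240:420,::-1];cv2.imwrite('pics/c10.png',cv2.resize(i,None,fx=4,fy=4,interpolation=2))
E
```

```text
t: 19.3
position: [468.5, -83.2, 229.1]
eef_rot: [-0.089, 1.57, 0.089]
force: [-0.8, 0.4, -0.2]
grip_width: 1.002
11.0
tool x [-0.001  0.    -1.   ] y [-0.113  0.994  0.   ] z [ 0.994  0.113 -0.001] j6 -1.968 j1 -0.284
pos [468.5 -83.2 229.1] shift [ 0.0291 -0.0002 -0.    ] spin -0.021 F [-0.2  0.6  0.1] t 19.35 w 0.998
```

View pics/w6.png

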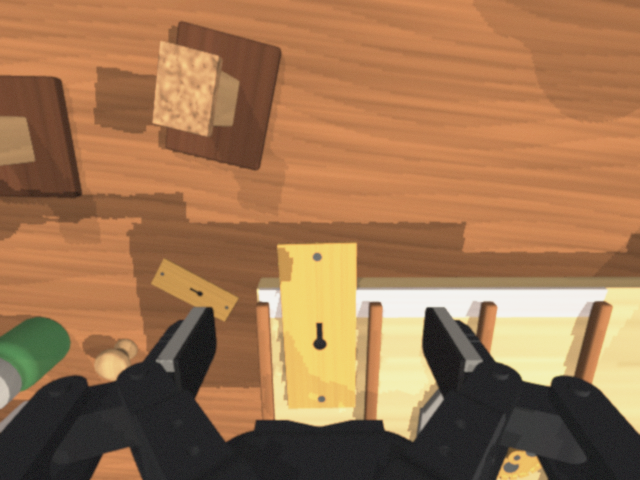

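View pics/c10.png

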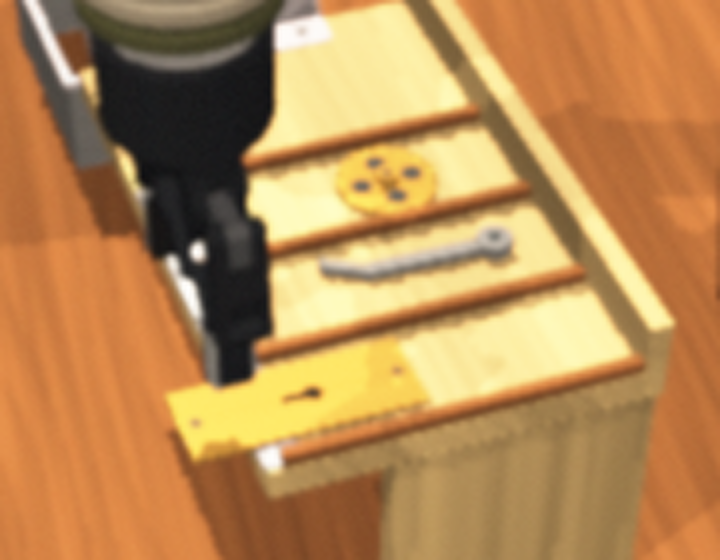

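```bash
python3 - <<'E'
from h import *
p=ctrl.get_image('wrist')
hsv=cv2.cvtColor(p['image'],cv2.COLOR_RGB2HSV)
i=p['image'][225:430,255:385,::-1];cv2.imwrite('pics/c11.png',cv2.resize(i,None,fx=2.8,fy=2.8,interpolation=2))
for n,u,v,z in [('fl',277.5,243.5,164.5),('fr',357,242.5,164.5),('bl',286,408,161.2),('br',356,410,161.2),('hole f',317,257,164.3),('hole b',321,398.5,161.4),('edge',440,289,160.7),('edge',570,289.5,160.7)]:
    a,b=atz(p,u,v,z);print(n,a.round(1),b.round(1))
E
```

```text
fl [ 455.9 -107.7  164.5] [ 440.8 -158.6  164.5]
fr [450.2 -62.3 164.5] [ 440.3 -112.9  164.5]
bl [574.9 -93.  161.2] [ 560.7 -157.5  161.2]
br [571.2 -45.1 161.2] [ 562.4 -109.4  161.2]
hole f [461.7 -84.2 164.3] [ 449.2 -135.9  164.3]
hole b [564.1 -70.1 161.4] [ 552.5 -133.5  161.4]
edge [475.3  -7.  160.7] [471.5 -60.8 160.7]
edge [466.8  72.1 160.7] [471.9  18.8 160.7]
```

View pics/c11.png

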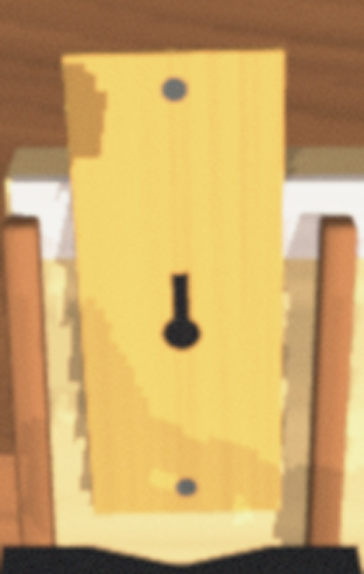

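```bash
python3 -m pendant '[[0.005,0,0,-0.01,0],[0.015,0,0,-0.023,0],[0.028,0,0,-0.023,0],[0.040,0,0,-0.023,0],[0.052,0,0,-0.023,0],[0.062,0,0,-0.023,0],[0.069,0,0,-0.023,0],[0.073,0,0,-0.023,0],[0.073,0,0,-0.023,0],[0.073,0,0,-0.023,0]]'
python3 - <<'E'
from h import *
goto(R.from_rotvec([0,0,np.radians(6.5)]).as_matrix()@np.array([455.5,-135.7,156]),np.radians(97.8))
p=shot('wrist','w7.png')
q=ctrl.get_image('side')
i=q['image'][120:260,240:420,::-1];cv2.imwrite('pics/c12.png',cv2.resize(i,None,fx=4,fy=4,interpolation=2))
E
```

```text
t: 20.7
position: [468.7, -83.4, 156.9]
eef_rot: [-0.107, 1.567, 0.107]
force: [-0.5, 0.4, 1.1]
grip_width: 1.0
tool x [ 0.001 -0.    -1.   ] y [-0.136  0.991 -0.   ] z [0.991 0.136 0.001] j6 -1.991 j1 -0.284
pos [468.7 -83.4 156.9] shift [ 0.0009  0.0002 -0.0007] spin 0.0001 F [-0.5  0.4  1.1] t 20.7 w 1.0
```

View pics/w7.png

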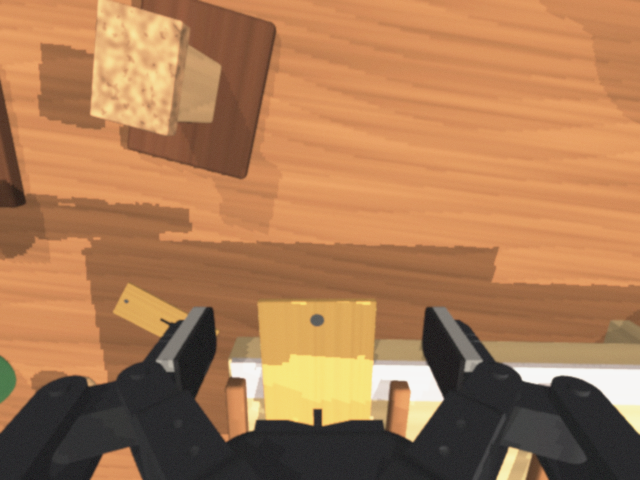

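View pics/c12.png

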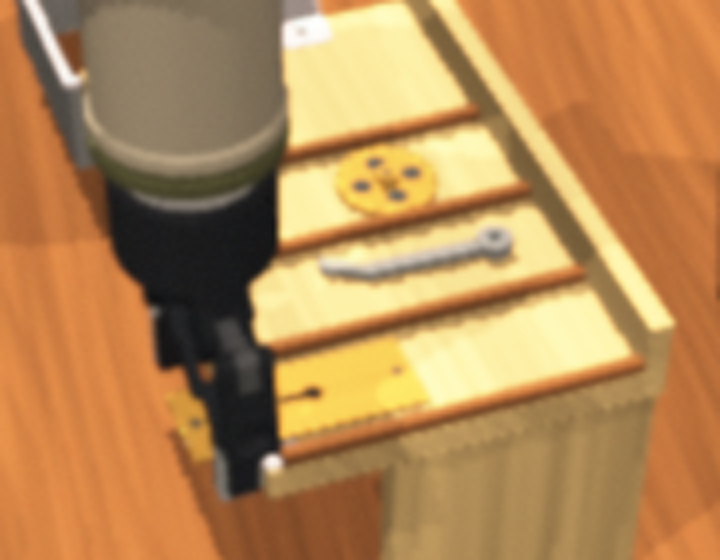

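```bash
python3 -m pendant '[[0.001,0,0,0,40],[0.001,0,0,0,80],[0.001,0,0,0,110],[0.001,0,0,0,140],[0.001,0,0,0,170],[0.001,0,0,0,200],[0.001,0,0,0,255],[0.001,0,0,0,255],[0.001,0,0,0,255],[0.001,0,0,0,255]]'
python3 - <<'E'
from h import *
p=shot('wrist','w8.png')
i=p['image'][250:430,170:470,::-1];cv2.imwrite('pics/c13.png',cv2.resize(i,None,fx=2.5,fy=2.5,interpolation=2))
s=ctrl.state();print(s['position'],s['force'],s['grip_width'],ctrl.tips_ahead)
E
```

```text
t: 22.05
position: [468.5, -83.3, 155.7]
eef_rot: [-0.107, 1.568, 0.107]
force: [-0.8, 0.2, 5.8]
grip_width: 0.515
[468.52575884 -83.33918512 155.68408765] [-1.0466398   0.48162493  5.41114506] 0.5117805077815586 11.0
```

View pics/c13.png

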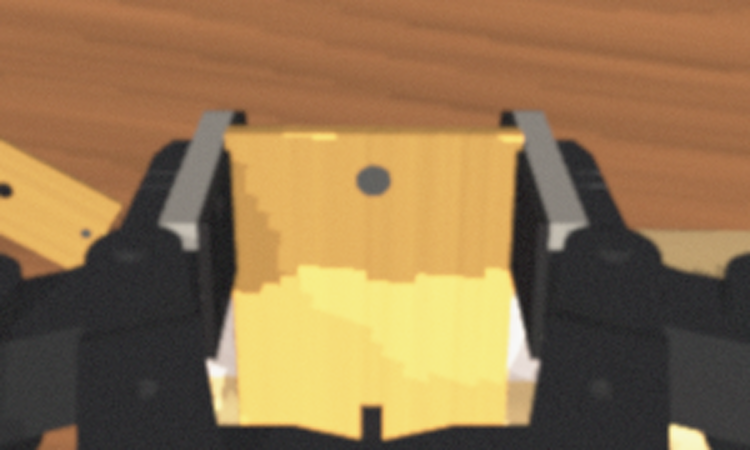

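```bash
python3 - <<'E'
from h import *
for n in ('scene','side'):
    q=np.load(n+'0.npy').reshape(-1,3)
    for zl in (97,100,102):
        m=(q[:,2]>zl)&(q[:,2]<112)&(abs(q[:,0]-433)<60)&(abs(q[:,1]+373)<60);d=q[m]
        r=cv2.minAreaRect(d[:,:2].astype(np.float32));print(n,zl,m.sum(),np.round(r[0],1),np.round(r[1],1),round(r[2],2),np.median(d[:,2]),d[:,:2].mean(0))
    m=(q[:,2]>11)&(q[:,2]<17)&(abs(q[:,0]-433)<80)&(abs(q[:,1]+373)<70);d=q[m];r=cv2.minAreaRect(d[:,:2].astype(np.float32));print('foot',r)
i=cv2.imread('pics/scene0.png')[300:430,110:240];j=cv2.imread('pics/side0.png')[350:450,255:355]
cv2.imwrite('pics/c14.png',np.hstack([cv2.resize(i,(390,390),interpolation=2),cv2.resize(j,(390,390),interpolation=2)]))
E
python3 -m pendant '[[-0.001,0,0,0,255],[-0.003,0,0,0,255],[-0.006,0,0,0,255],[-0.011,0,0,0,255],[-0.018,0,0,0,255],[-0.026,0,0,0,255],[-0.035,0,0,0,255],[-0.043,0,0,0,255],[-0.048,0,0,0,255],[-0.050,0,0,0,255]]'
python3 - <<'E'
from h import *
p=shot('wrist','w9.png')
q=ctrl.get_image('side')
i=q['image'][100:260,220:420,::-1];cv2.imwrite('pics/c15.png',cv2.resize(i,None,fx=3.6,fy=3.6,interpolation=2))
s=ctrl.state();print(s['position'],s['force'],s['grip_width'],s['wrist_torque'])
E
```

```text
scene 97 904 [ 434.  -374.2] [54.4 39.8] 5.89 103.5443293692201 [ 436.35493801 -375.61729484]
scene 100 832 [ 433.9 -374.2] [54.3 39.8] 5.89 103.66181962506042 [ 435.57448814 -374.85874845]
scene 102 764 [ 433.9 -374.2] [54.3 39.8] 5.89 103.77400652833254 [ 435.05685437 -374.35293749]
foot ((434.2330322265625, -374.041015625), (111.67747497558594, 91.10249328613281), 5.0661420822143555)
side 97 730 [ 432.6 -371.1] [52.7 40.4] 4.04 104.24453390617447 [ 432.23863828 -372.7129709 ]
side 100 699 [ 432.6 -371.1] [52.7 40.4] 4.04 104.3250411508251 [ 432.38101688 -372.09339222]
side 102 646 [ 432.6 -371.4] [52.  40.4] 5.26 104.46322499372766 [ 432.47835113 -371.66099674]
foot ((432.6565246582031, -371.651123046875), (110.1405029296875, 91.99310302734375), 5.241462230682373)
t: 23.35
position: [468.5, -83.3, 205.9]
eef_rot: [-0.107, 1.568, 0.107]
force: [-0.1, -0.5, -1.6]
grip_width: 0.513
[468.41094678 -83.30191022 205.59594044] [ 0.58809919  0.59498586 -1.62580444] 0.5153433634049632 [-0.00429441  0.07659137 -0.00968725]
```

View pics/c14.png

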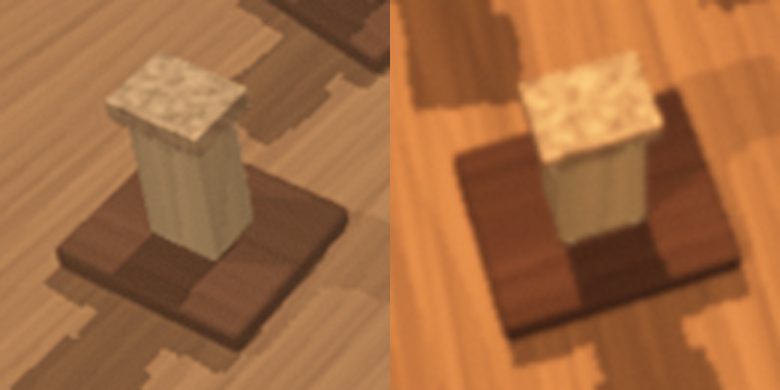

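View pics/c15.png

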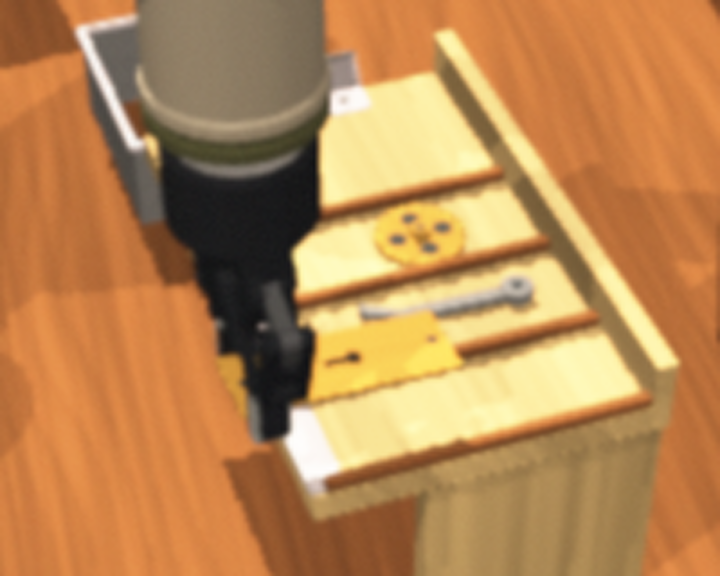

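View pics/w9.png

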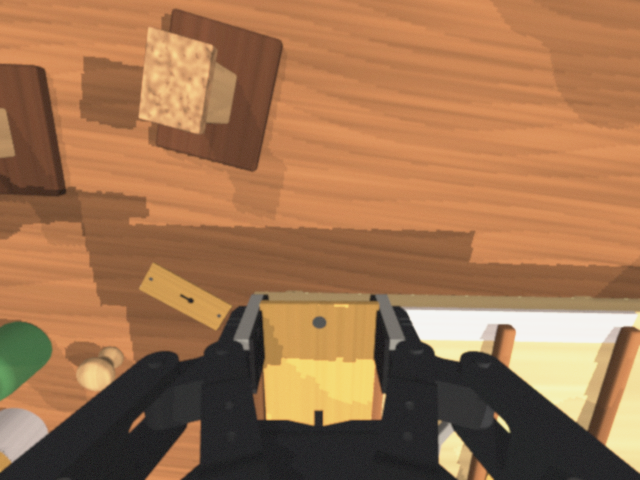

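```bash
python3 - <<'E'
from h import *
goto([490,-372,206],np.radians(95.2))
E
```

```text
tool x [ 0. -0. -1.] y [-0.136  0.991 -0.   ] z [0.991 0.136 0.   ] j6 -1.991 j1 -0.284
pos [468.4 -83.3 205.6] shift [-0.0004 -0.289  -0.0178] spin 0.0454 F [ 0.6  0.6 -1.6] t 23.45 w 0.515
```

```bash
python3 -m pendant '[[0,-0.010,0,0,255],[0,-0.030,-0.001,0,255],[0,-0.060,-0.003,0.01,255],[0,-0.095,-0.005,0.02,255],[0,-0.135,-0.008,0.03,255],[0,-0.175,-0.011,0.04,255],[0,-0.215,-0.014,0.045,255],[0,-0.250,-0.017,0.045,255],[0,-0.275,-0.018,0.045,255],[0,-0.289,-0.018,0.045,255]]'
python3 - <<'E'
from h import *
p=shot('wrist','w10.png');np.save('w10.npy',cloud(p))
goto([388.9,-376.7,206],np.radians(95.2))
q=cloud(p).reshape(-1,3)
for zl in (95,98,101):
    m=(q[:,2]>zl)&(q[:,2]<115)&(abs(q[:,0]-433)<60)&(abs(q[:,1]+373)<60);d=q[m];r=cv2.minAreaRect(d[:,:2].astype(np.float32));print(m.sum(),np.round(r[0],1),np.round(r[1],1),r[2],np.median(d[:,2]))
E
```

```text
t: 24.7
position: [489.2, -373.7, 204.8]
eef_rot: [-0.07, 1.57, 0.071]
force: [0.2, 0.5, -0.9]
grip_width: 0.512
tool x [-0.001 -0.    -1.   ] y [-0.089  0.996 -0.   ] z [ 0.996  0.089 -0.001] j6 -2.396 j1 -0.736
pos [ 489.2 -374.5  204.8] shift [-0.0011  0.0068 -0.1001] spin -0.0012 F [-0.7  0.6 -0.9] t 24.75 w 0.512
4879 [ 432.6 -371.2] [51.8 38. ] 5.232576370239258 103.46323325929895
4879 [ 432.6 -371.2] [51.8 38. ] 5.232576370239258 103.46323325929895
4875 [ 432.6 -371.2] [51.8 38. ] 5.232576370239258 103.46412866533815
```

View pics/w10.png

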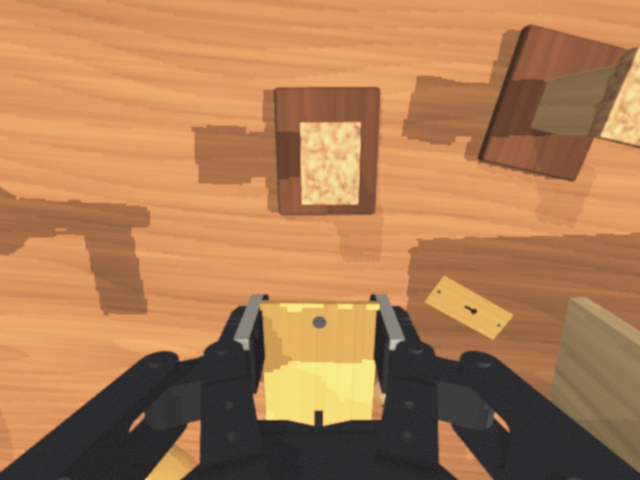

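```bash
python3 - <<'E'
from h import *
goto([388.3,-375.6,115],np.radians(95.2))
E
```

```text
tool x [-0.001 -0.    -1.   ] y [-0.089  0.996 -0.   ] z [ 0.996  0.089 -0.001] j6 -2.396 j1 -0.736
pos [ 489.2 -374.5  204.8] shift [ 0.0899  0.008  -0.1006] spin -0.0012 F [-0.7  0.6 -0.9] t 24.75 w 0.512
```

```bash
python3 -m pendant '[[0,0.001,-0.01,0,255],[0,0.003,-0.03,0,255],[0,0.006,-0.055,0,255],[0.005,0.008,-0.080,0,255],[0.02,0.008,-0.096,-0.001,255],[0.04,0.008,-0.1006,-0.001,255],[0.06,0.008,-0.1006,-0.001,255],[0.077,0.008,-0.1006,-0.001,255],[0.087,0.008,-0.1006,-0.001,255],[0.090,0.008,-0.1006,-0.001,255]]'
python3 - <<'E'
from h import *
q=ctrl.get_image('side');np.save('sd3.npy',cloud(q))
i=q['image'][300:460,200:400,::-1];cv2.imwrite('pics/c16.png',cv2.resize(i,None,fx=3.6,fy=3.6,interpolation=2))
q=ctrl.get_image('scene');np.save('sc3.npy',cloud(q))
i=q['image'][240:440,80:280,::-1];cv2.imwrite('pics/c17.png',cv2.resize(i,None,fx=2.9,fy=2.9,interpolation=2))
goto([388.3,-375.6,115],np.radians(95.2))
E
```

```text
t: 26.0
position: [388.8, -372.8, 114.6]
eef_rot: [-0.072, 1.57, 0.074]
force: [-0.0, 0.2, -1.6]
grip_width: 0.516
tool x [-0.  0. -1.] y [-0.092  0.996  0.   ] z [ 0.996  0.092 -0.   ] j6 -2.523 j1 -0.86
pos [ 389.  -373.2  115.5] shift [ 0.0005 -0.0023 -0.0009] spin 0.0016 F [-0.1 -0.3 -1.6] t 26.1 w 0.511
```

View pics/c16.png

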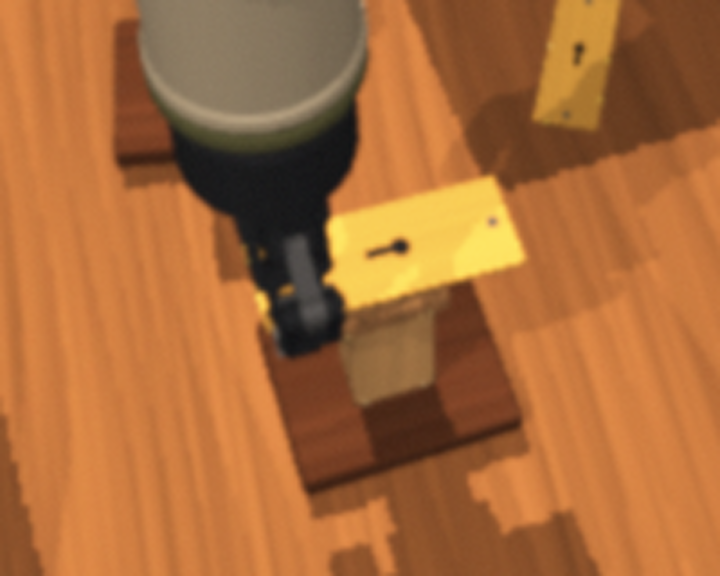

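View pics/c17.png

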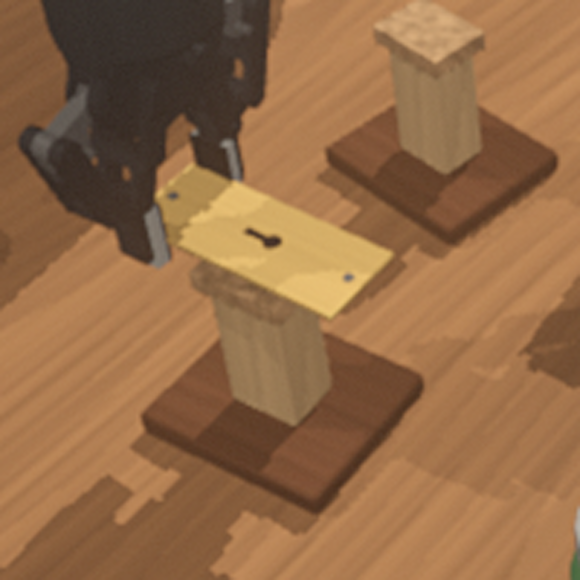

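```bash
python3 - <<'E'
from h import *
for n in ('sd3','sc3'):
    q=np.load(n+'.npy').reshape(-1,3)
    m=(q[:,2]>112)&(q[:,2]<132)&(q[:,0]>415)&(q[:,0]<520)&(abs(q[:,1]+373)<60);d=q[m]
    r=cv2.minAreaRect(d[:,:2].astype(np.float32));print(n,m.sum(),np.median(d[:,2]),np.round(r[0],1),np.round(r[1],1),r[2]); print(cv2.boxPoints(r).round(1))
    A=np.c_[d[:,:2]-d[:,:2].mean(0),np.ones(len(d))];print('plane',np.linalg.lstsq(A,d[:,2],rcond=None)[0])
goto([388.3,-375.6,105],np.radians(95.2))
E
```

```text
sd3 1246 120.65984210403752 [ 453.7 -366.2] [80.2 48.5] 4.353180408477783
[[ 411.9 -345.1]
 [ 415.5 -393.4]
 [ 495.5 -387.3]
 [ 491.8 -339. ]]
plane [-4.10667262e-02  1.26930136e-03  1.20600870e+02]
sc3 1589 120.26525421547062 [ 454.8 -369.1] [83.8 47.7] 5.547790050506592
[[ 410.8 -349.4]
 [ 415.4 -396.9]
 [ 498.8 -388.8]
 [ 494.2 -341.3]]
plane [-4.14587548e-02  5.27358015e-04  1.20235973e+02]
tool x [-0.  0. -1.] y [-0.092  0.996  0.   ] z [ 0.996  0.092 -0.   ] j6 -2.523 j1 -0.86
pos [ 389.  -373.2  115.5] shift [ 0.0105 -0.0023 -0.0009] spin 0.0016 F [-0.1 -0.3 -1.6] t 26.1 w 0.511
```

```bash
python3 -m pendant '[[0,-0.001,0,0,255],[0,-0.002,-0.0005,0,255],[0.001,-0.003,-0.001,0.001,255],[0.003,-0.003,-0.0012,0.001,255],[0.005,-0.003,-0.0012,0.001,255],[0.007,-0.003,-0.0012,0.001,255],[0.009,-0.003,-0.0012,0.001,255],[0.010,-0.003,-0.0012,0.001,255],[0.010,-0.003,-0.0012,0.001,255],[0.010,-0.003,-0.0012,0.001,255]]'
python3 - <<'E'
from h import *
q=ctrl.get_image('side');c1=cloud(q)
q2=ctrl.get_image('scene');c2=cloud(q2)
for c in (c1,c2):
    q=c.reshape(-1,3)
    m=(q[:,2]>106)&(q[:,2]<122)&(q[:,0]>415)&(q[:,0]<520)&(abs(q[:,1]+373)<60);d=q[m]
    r=cv2.minAreaRect(d[:,:2].astype(np.float32));print(m.sum(),np.median(d[:,2]),np.round(r[0],1),np.round(r[1],1),r[2]); print(cv2.boxPoints(r).round(1))
    A=np.c_[d[:,:2]-d[:,:2].mean(0),np.ones(len(d))];print('plane',np.linalg.lstsq(A,d[:,2],rcond=None)[0])
goto([387.8,-376.3,102],np.radians(95.2))
E
```

```text
t: 27.35
position: [388.0, -376.4, 105.6]
eef_rot: [-0.072, 1.57, 0.072]
force: [-1.1, 0.0, -1.4]
grip_width: 0.511
1226 111.6323804142956 [ 453.3 -369.4] [79.8 48.3] 4.001220226287842
[[ 411.8 -348.1]
 [ 415.2 -396.3]
 [ 494.8 -390.7]
 [ 491.5 -342.5]]
plane [-3.89413465e-02 -1.84616555e-03  1.11598542e+02]
1571 110.92856759312143 [ 454.  -373.1] [82.3 48.4] 5.503098487854004
[[ 410.7 -353. ]
 [ 415.3 -401.2]
 [ 497.2 -393.3]
 [ 492.6 -345.1]]
plane [-4.22284505e-02  5.78050481e-04  1.10934505e+02]
tool x [ 0. -0. -1.] y [-0.091  0.996 -0.   ] z [0.996 0.091 0.   ] j6 -2.527 j1 -0.865
pos [ 388.  -376.4  105.6] shift [ 0.0036  0.0001 -0.0002] spin 0.0004 F [-0.   0.2 -2.1] t 27.45 w 0.515
```

```bash
python3 -m pendant '[[0.0005,0,0,0,255],[0.001,0,0,0,255],[0.0015,0,0,0,255],[0.002,0,-0.0003,0,255],[0.0025,0,-0.0005,0,255],[0.003,0,-0.0005,0,255],[0.003,0,-0.0005,0,255],[0.003,0,-0.0005,0,255],[0.003,0,-0.0005,0,255],[0.003,0,-0.0005,0,255]]'
python3 -m pendant '[[0.0002,0,0,0,255],[0.0004,0,0,0,255],[0.0006,0,0,0,255],[0.0008,0,0,0,255],[0.001,0,0,0,255],[0.001,0,0,0,255],[0.001,0,0,0,255],[0.001,0,0,0,255],[0.001,0,0,0,255],[0.001,0,0,0,255]]'
```

```text
t: 28.7
position: [387.5, -376.4, 102.5]
eef_rot: [-0.072, 1.57, 0.072]
force: [-0.4, 0.5, -1.4]
grip_width: 0.515
t: 29.95
position: [387.5, -376.4, 101.5]
eef_rot: [-0.072, 1.57, 0.072]
force: [-0.6, 0.6, -2.2]
grip_width: 0.512
```

```bash
python3 -m pendant '[[0.0002,0,0,0,255],[0.0004,0,0,0,255],[0.0006,0,0,0,255],[0.0008,0,0,0,255],[0.001,0,0,0,255],[0.001,0,0,0,255],[0.001,0,0,0,255],[0.001,0,0,0,255],[0.001,0,0,0,255],[0.001,0,0,0,255]]'
```

```text
t: 31.2
position: [387.5, -376.4, 100.5]
eef_rot: [-0.072, 1.57, 0.072]
force: [-0.3, 0.2, 1.4]
grip_width: 0.511
```

```bash
python3 -m pendant '[[0.0002,0,0,0,255],[0.0004,0,0,0,255],[0.0006,0,0,0,255],[0.0008,0,0,0,255],[0.0008,0,0,0,255],[0.0008,0,0,0,255],[0.0008,0,0,0,255],[0.0008,0,0,0,255],[0.0008,0,0,0,255],[0.0008,0,0,0,255]]'
```

```text
t: 32.45
position: [387.5, -376.4, 99.7]
eef_rot: [-0.072, 1.57, 0.072]
force: [-0.4, 0.3, 0.8]
grip_width: 0.51
```

```bash
python3 -m pendant '[[0.0002,0,0,0,255],[0.0004,0,0,0,255],[0.0006,0,0,0,255],[0.0008,0,0,0,255],[0.0008,0,0,0,255],[0.0008,0,0,0,255],[0.0008,0,0,0,255],[0.0008,0,0,0,255],[0.0008,0,0,0,255],[0.0008,0,0,0,255]]'
python3 - <<'E'
from h import *
q=ctrl.get_image('side');c1=cloud(q)
q2=ctrl.get_image('scene');c2=cloud(q2)
for c in (c1,c2):
    q=c.reshape(-1,3)
    m=(q[:,2]>100.5)&(q[:,2]<122)&(q[:,0]>415)&(q[:,0]<520)&(abs(q[:,1]+373)<60);d=q[m]
    r=cv2.minAreaRect(d[:,:2].astype(np.float32));print(m.sum(),np.median(d[:,2]),np.round(r[0],1),np.round(r[1],1),r[2]); print(cv2.boxPoints(r).round(1))
    A=np.c_[d[:,:2]-d[:,:2].mean(0),np.ones(len(d))];print('plane',np.linalg.lstsq(A,d[:,2],rcond=None)[0])
i=q2['image'][240:440,80:280,::-1];cv2.imwrite('pics/c18.png',cv2.resize(i,None,fx=2.9,fy=2.9,interpolation=2))
E
```

```text
t: 33.7
position: [387.4, -376.4, 98.9]
eef_rot: [-0.072, 1.57, 0.072]
force: [-0.5, -0.3, 1.7]
grip_width: 0.516
1226 107.36922358202806 [ 453.2 -369.7] [79.2 48.3] 4.382643222808838
[[ 411.9 -348.7]
 [ 415.6 -396.8]
 [ 494.5 -390.8]
 [ 490.9 -342.6]]
plane [-2.17052794e-03  4.04316980e-03  1.07366973e+02]
1525 106.80660969484725 [ 454.  -372.4] [81.5 48.2] 4.6813063621521
[[ 411.4 -351.7]
 [ 415.4 -399.8]
 [ 496.6 -393.1]
 [ 492.7 -345. ]]
plane [-3.01437026e-03  5.99628908e-03  1.06774543e+02]
```

View pics/c18.png

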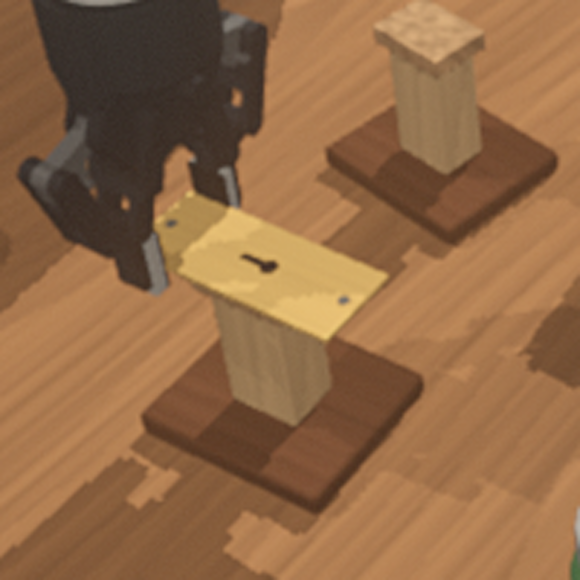

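```bash
python3 -m pendant '[[0,0,0,0,200],[0,0,0,0,150],[0,0,0,0,125],[0,0,0,0,118],[0,0,0,0,110],[0,0,0,0,95],[0,0,0,0,80],[0,0,0,0,60],[0,0,0,0,30],[0,0,0,0,0]]'
python3 -m pendant '[[-0.002,0,0,0,0],[-0.006,0,0,0,0],[-0.012,0,0,0,0],[-0.022,0,0,0,0],[-0.037,0,0,0,0],[-0.055,0,0,0,0],[-0.075,0,0,0,0],[-0.095,0,0,0,0],[-0.11,0,0,0,0],[-0.12,0,0,0,0]]'
python3 - <<'E'
from h import *
q=shot('side');c1=cloud(q)
q2=shot('scene','f_scene.png');c2=cloud(q2);p=shot('wrist','w11.png')
for c in (c1,c2):
    q=c.reshape(-1,3)
    m=(q[:,2]>105)&(q[:,2]<112)&(q[:,0]>350)&(q[:,0]<520)&(abs(q[:,1]+373)<60);d=q[m]
    r=cv2.minAreaRect(d[:,:2].astype(np.float32));print(m.sum(),np.median(d[:,2]),np.round(r[0],1),np.round(r[1],1),r[2])
    A=np.c_[d[:,:2]-d[:,:2].mean(0),np.ones(len(d))];print('plane',np.linalg.lstsq(A,d[:,2],rcond=None)[0])
s=ctrl.state();print(s['t'],s['force'],s['grip_width'])
E
```

```text
t: 35.05
position: [387.5, -376.4, 98.9]
eef_rot: [-0.072, 1.57, 0.072]
force: [-0.8, 0.1, 0.2]
grip_width: 0.997
t: 36.3
position: [387.7, -376.6, 220.2]
eef_rot: [-0.072, 1.569, 0.071]
force: [-0.1, -0.3, 0.6]
grip_width: 0.999
1693 107.46615396302585 [ 432.7 -371.6] [120.3  47.5] 4.85585880279541
plane [-5.62877667e-04 -2.58860444e-03  1.07493294e+02]
2140 106.87081106032022 [ 433.7 -374.4] [122.3  47.9] 5.330080509185791
plane [1.32766196e-03 1.62870724e-03 1.06908965e+02]
36.45 [-0.0149634   0.01778492 -0.17383821] 1.0051114885338515
```

View pics/f_scene.png

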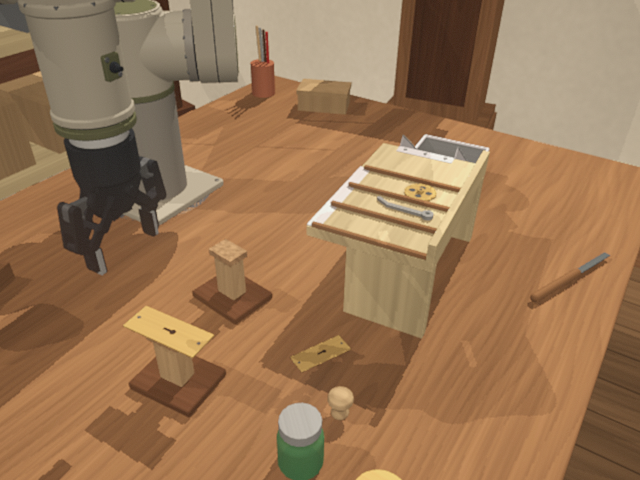

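View pics/w11.png

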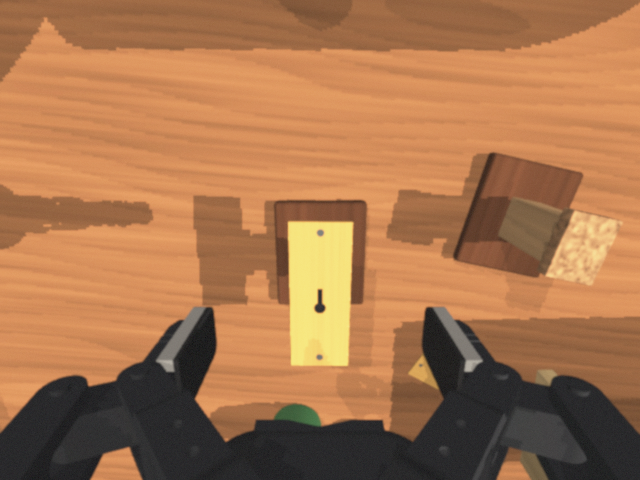

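The plate lies centred on the block to within about 0.5 mm. It is flat at 107 mm, and its heading matches the block's (about 5°). The bystanders are where they were, so I'm handing in.

```bash
python3 -c "
from bench import ctrl
print(ctrl.hand_in())"
```

```text
the job is handed in; nothing more can be done
None
```

The large brass plate is lying flat, centred and lengthways on the lacquering block farthest from the base, and the job was handed in at about 36.5 s.

- **Drawing:** I touched down with the fingers shut and drew the plate along its lane and up over the nosing. The force readings were 3 to 6 N. The force is only read at the end of each move, so any short peaks in between were not seen. The plate turned about 1.3° in its lane.
- **Overhang:** The pictures put it at about 30 to 31 mm before I pinched the end by its two long edges and lifted it.
- **Laying down:** The plate hung about 2.3° nose-down in the grip. I lowered it in slow steps until it levelled on the cork, with readings under 2 N, and then opened the gripper.
- **Last checks:**
  - **Centre:** the plate's centre is within about 0.5 mm of the block's in both fixed cameras. Those two cameras differ from each other by 1 to 3 mm in absolute position.
  - **Height and tilt:** its top is at about 107 mm, which is the cork's 104 mm plus the plate's 3 mm. Tilt is within 0.2°.
  - **Direction:** it lies at 4.9 to 5.3°, against 5.2° for the block.
  - **Surroundings:** by eye, the count wheel, hammer tail, knob and jar look unmoved. The arm was clear of everything, with the force near zero.

No check failed.

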